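# Fetch the beaker from behind the bottles

## Task

The beaker is wanted on the balance, but in the caddy three tall bottles box it in: stand those three bottles upright on the shallow empty tray, and then set the beaker upright on the middle of the balance's pan. Once the beaker stands there, put every bottle back, upright, in the very compartment it came from. Set things down rather than drop them, and leave the small jar and the rubber stopper where they are in the caddy's front compartments.

Things in the scene. Friction and masses are not known exactly. Their poses are not given: they have to be found in the camera images.
- caddy: fixed grey caddy, 137 (x) by 203 mm (y). Origin: centre of underside, on the table; x to its back, y left. Floor 4 mm. 6 square compartments, 63 mm clear, centres x -33 (front) and 33, y -66, 0, 66 mm; dividers 20 mm high, outer walls 24, hand grips at both y ends 68. Beaker starts back middle; tall bottles, in any order, back left, back right and front middle; a low thing in each front corner
- round_jar: straight round white plastic jar with a black cap as wide as itself: diameter 46 mm, height 122 mm, the ribbed cap being the top 24 mm. Origin: centre of its underside, z up. About 0.16 kg
- square_bottle: square white plastic bottle, 44 by 44 mm and 82 mm high to the shoulder, then a round black screw cap, diameter 34 mm, from 92 mm to its top at 122 mm. Origin: centre of its underside, z up, x and y square to its sides. About 0.17 kg
- dropper_bottle: round white plastic dropper bottle: body diameter 44 mm, 82 mm high to the shoulder; round black screw collar, diameter 28 mm, from 93 to 122 mm; thin white nozzle (18 mm wide at its root, 7 mm at its end) above it to 150 mm. Origin: centre of its underside, z up. About 0.15 kg
- beaker: empty round white plastic beaker, open at the top, with a blue scale on one side: diameter 53 mm at the foot, 56 mm over most of its height, 58 mm at the rim, height 66 mm, wall 3 mm, a small spout on the rim. Origin: centre of its underside, z up. About 0.06 kg. Beside it, only about 15 mm is free to each neighbouring bottle
- tray: fixed shallow white plastic tray, empty at the start, 240 mm (its x, pointing roughly away from the robot) by 130 mm (its y). Origin: centre of its underside, on the table. Floor 4 mm thick, rim 16 mm high and 4 mm thick. The three bottles fit on it in a row along its x, 70 mm apart
- balance: fixed white school balance with a flat round steel pan, diameter 116 mm, whose top is 48 mm above the table. Origin: on the table, straight under the centre of the pan, z up. The housing, 150 mm wide, reaches 125 mm to -x (towards the robot, with the display) and 75 mm to +x, and is 36 mm high. The pan is rigid: it does not sink
- small_jar: small amber glass jar with a white screw lid, diameter 44 mm, height 38 mm, in the caddy's front left compartment; to be left there. Origin: centre of its underside
- stopper: dark rubber stopper, a cone 33 mm wide below and 42 mm above, height 34 mm, in the caddy's front right compartment; to be left there. Origin: centre of its underside
Things that resemble listed ones, but are neither listed nor needed, are in the scene too. What is shaped like the dropper_bottle but orange or red is not meant.

How it is judged:
By the outcome, as a careful person would: the job done as asked, in the order asked, and still so for the second after the job is handed in, with the robot touching nothing.
It also fails if it takes over 138 s, if anything falls off the work surface, if the arm or the gripper's body presses on something with over 40 N, if the wrist force passes 120 N, or if a joint passes its speed limit or range.

## Robot

A 6-joint arm with a two-finger parallel gripper is mounted at the origin on the work surface. World frame = base frame: x ahead of the robot, y to its left, z up, the work surface at z = 0. Lengths are in m, angles in rad, forces in N, time in s.
With the tool pointing down it reaches from about 0.375 to 0.925 m from the base axis. Payload 5.7 kg.
Tool frame: the origin (TCP) lies between the finger pads; the fingertips stand 25 mm ahead of it and the grasp point (between the pads) lies 6 mm ahead of it; z points along the fingers, y is the direction in which the jaws open and shut (so a half turn about z gives the same grasp; the last joint's range is limited). The gripper opens to 85 mm and grips with 20 to 120 N. Pads are 22 mm wide; open, the fingers measure 114 mm over their backs; the gripper's body (76 mm by 85 mm) begins 54 mm behind the grasp point. The pads swing forward as they close: fully open they stand 13 mm farther back than shut.
Start: joints at [1.189, 0.359, 1.51, -0, 1.272, -0.115], TCP at [0.158, 0.579, 0.256] pointing down, gripper open.
Joint ranges: [-2.97, 2.97], [-1.01, 2.36], [0.21, 2.38], [-0.96, 4.11], [0.2, 2.71], [-2.98, 2.98]. Speed limits (rad/s): [2.39, 2.39, 3.14, 3.14, 3.14, 3.14].

## Interface

Orientations are given as a 3x3 rotation matrix whose columns are the frame's x, y, z axes.
In Python, from plant import env gives the robot as it stands.
- The arm moves only by the tool play_rows, never from a script. Its argument "commands" is a list that holds one entry, the list of rows, each a list of 7 numbers: the shift along the tool's x, y, z in m, then the turn, a rotation vector about the tool's x, y, z in degrees, then the closure, from 0 (fully open) to 1 (shut). A call has exactly 8 rows; each row is the pose to reach, as a shift and turn from the pose commanded when the call began, along the tool's axes at that moment; what a row does not reach only later rows make up. A row lasts 1/8 s, in which the tool goes at most 62.5 mm and 10.7 degrees, less where a joint would pass 70% of its speed; a pose out of reach is approached as far as the arm can. A call with a gripper value outside its range is refused whole. The fingers move at their own pace and stop on an object; "force" is the grip in N (left out, the last holds). Time passes only in rows, so rows that repeat a pose let the fingers close, or fill a call up. It gives the time, the measured TCP pose, the force and the opening at its end, in the units of the state.
- env.get_obs(): the state, without advancing time (a new reading comes with each control period).
- env.capture(name): name is "scene" or "top"; returns the picture (480x640x3 uint8, red, green, blue); there is no depth.
- env.calibration(name): a dict with "fx", "fy", "cx", "cy" (pixels), "rvec" (rotation vector, rad) and "tvec" (3), from world to camera coordinates, as OpenCV has them. Camera axes: x right, y down, z forward; pixel columns grow to the right and rows downward; lengths in m; the calibration is good to about 2 mm. A picture is of the moment at which its call begins. calibration takes no time and is no camera call.
- env.finish_job(): hands the job in, once; it reports no verdict.
The state is a dict: "t": time; "qpos": joint angles; "joint_velocities": joint speeds; "joint_efforts": joint torques, N m; "eef_pos": TCP position; "orientation": TCP orientation; "contact_force": force on the tool from outside, world axes, zero at the start; "torque": the same for the moment, N m; "finger_gap": opening from 0.0 (shut) to 1.0 (fully open).
Only numpy, scipy, OpenCV 4.12 (cv2) and the standard library are available. Lean on these libraries where they do the work, as an engineer would, in place of code of your own. Each camera call takes 0.05 s, during which the arm holds its last target. There are 200 camera calls.

## Working session

There is one attempt and no reset: what is moved stays moved. The work goes in short steps, Python scripts to look and compute and a tool call to move; the robot and the scene stay as the last step left them, time stands still between calls to the robot, and variables do not carry over. Pictures are saved under pics/ and viewed, about 12 in all and at most 16, crops included, and the job is handed in when it is done.

Besides the shell and the picture viewer there is one more tool, called as name(argument=value, ...) on one line, values as JSON. play_rows: Moves the arm, as the interface text tells. Its arguments: {"type":"object","properties":{"commands":{"type":"array"},"force":{"type":"number"}},"required":["commands"]}

```bash
mkdir -p pics; ls; python3 - <<'E'
from plant import env
import cv2,numpy as np
for n in("scene","top"):
    cv2.imwrite(f"pics/{n}0.png",env.capture(n)[...,::-1])
    c=env.calibration(n);R=cv2.Rodrigues(np.array(c["rvec"],float))[0]
    print(c,"campos",-R.T@np.array(c["tvec"]))
print(env.get_obs())
E
```

```text
pics
{'fx': 523.0137402415673, 'fy': 523.0137402415673, 'cx': 317.23622651630666, 'cy': 236.5449740667799, 'rvec': array([ 0.71224382,  2.6601657 , -1.06300194]), 'tvec': array([ 0.45523156, -0.1094354 ,  1.41403187])} campos [0.91805789 0.68677195 0.95090062]
{'fx': 471.0819999944195, 'fy': 471.0819999944195, 'cx': 323.7057198604784, 'cy': 240.835393930387, 'rvec': array([ 2.16744942, -2.15440646,  0.10227214]), 'tvec': array([-0.04968317,  0.50645706,  0.87449011])} campos [ 0.41090574 -0.05772912  0.92278055]
{'t': 0.1, 'qpos': array([ 1.18890118e+00,  3.59447950e-01,  1.51134184e+00, -1.08389464e-05,
        1.27252691e+00, -1.15107170e-01]), 'joint_velocities': array([ 0.00033951, -0.00114896, -0.0044686 ,  0.00045155, -0.00099911,
        0.00187883]), 'joint_efforts': array([-2.64582332e-04, -5.28650308e+01, -2.79350942e+01, -3.55070842e-04,
        4.90982115e-03,  9.61320495e-06]), 'eef_pos': array([0.15797445, 0.57821862, 0.255522  ]), 'orientation': array([[-9.64623454e-01,  2.63630787e-01, -6.32900708e-04],
       [ 2.63631480e-01,  9.64622139e-01, -1.60370106e-03],
       [ 1.87725062e-04, -1.71382021e-03, -9.99998514e-01]]), 'contact_force': array([ 0.02283687, -0.02009772, -0.17683162]), 'torque': array([-0.02159501,  0.03833202, -0.0254872 ]), 'finger_gap': 0.9970638015353812}
```

View pics/scene0.png

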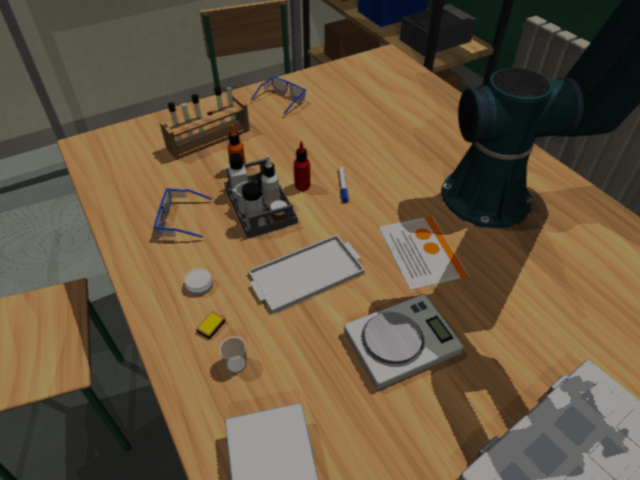

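View pics/top0.png

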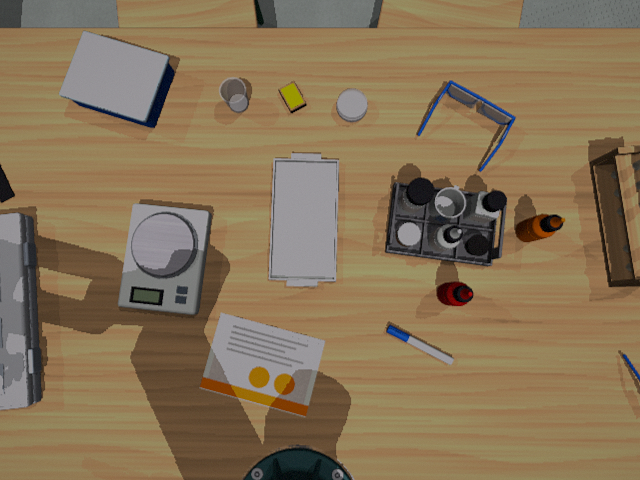

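Top view: tray about (305,220), balance pan (164,244), caddy (446,222) holding a beaker at (450,203), bottles at (420,190), (492,203) and (452,237), a small jar at (410,233) and the stopper at (477,243). Possible confusions are the orange bottle (540,228), the red bottle (455,293) and the loose cup (234,93). I'll check in a close crop.

```bash
cat > h.py <<'E'
import cv2,numpy as np
from plant import env
def cam(n):
    c=env.calibration(n);K=np.array([[c["fx"],0,c["cx"]],[0,c["fy"],c["cy"]],[0,0,1.]])
    return K,np.array(c["rvec"],float),np.array(c["tvec"],float)
def ray(n,p,z):
    K,r,t=cam(n);R=cv2.Rodrigues(r)[0];d=R.T@np.linalg.inv(K)@np.array([p[0],p[1],1.]);o=-R.T@t
    return o+d*(z-o[2])/d[2]
def proj(n,P):
    K,r,t=cam(n);return cv2.projectPoints(np.array(P,float).reshape(-1,3),r,t,K,None)[0].reshape(-1,2)
E
python3 - <<'E'
import cv2,numpy as np
a=cv2.imread("pics/top0.png")[165:285,375:575];b=cv2.imread("pics/scene0.png")[140:240,205:325]
t=cv2.resize(a,None,fx=4,fy=4,interpolation=cv2.INTER_CUBIC)
cv2.imwrite("pics/c1.png",t)
cv2.imwrite("pics/c2.png",cv2.resize(b,None,fx=6,fy=6,interpolation=cv2.INTER_CUBIC))
d=cv2.imread("pics/top0.png")[145:325,110:350]
cv2.imwrite("pics/c3.png",cv2.resize(d,None,fx=3.3,fy=3.3,interpolation=cv2.INTER_CUBIC))
E
```

```text
(no output)
```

View pics/c1.png

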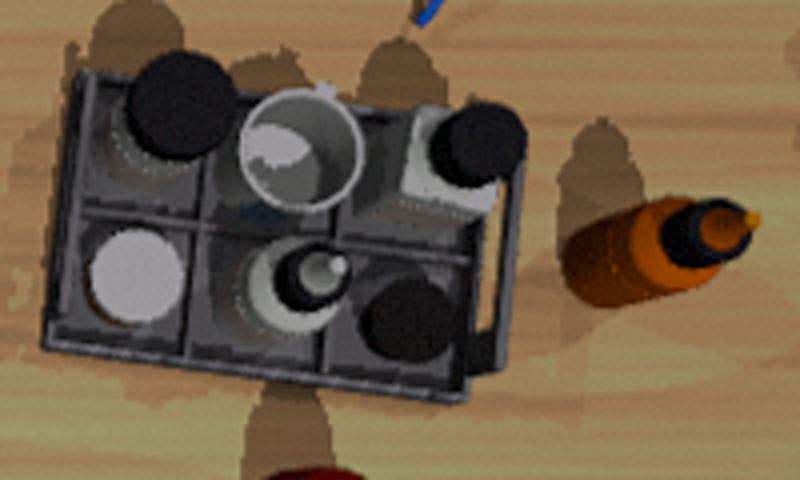

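View pics/c2.png

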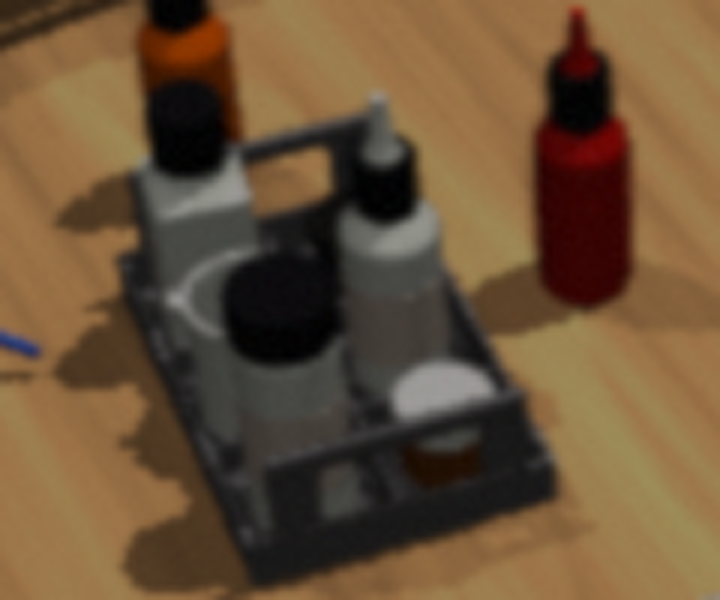

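View pics/c3.png

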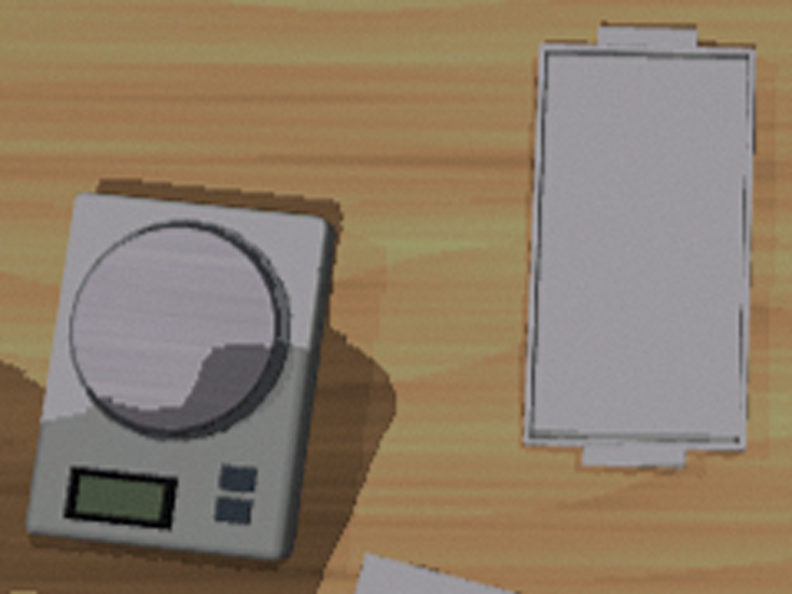

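Crop c1: black-capped round jar, back left (183,105); beaker, back middle (302,150), with its spout towards the back; square bottle, back right (484,145), turned about 10°; white dropper, front middle (312,277). The amber jar with white lid and the stopper are in the front corners. The orange and red droppers stand outside the caddy. c3 shows the pan centre near (173,326) and the tray corners. Next I'll measure these.

```bash
cat > m.py <<'E'
from h import *
def c1(x,y):return (375+(x+.5)/4-.5,165+(y+.5)/4-.5)
def c2(x,y):return (205+(x+.5)/6-.5,140+(y+.5)/6-.5)
def c3(x,y):return (110+(x+.5)/3.3-.5,145+(y+.5)/3.3-.5)
T={"jar":(183,105,.122),"sqcap":(484,145,.122),"beaker":(302,150,.066),"spout":(326,88,.066),"tip":(337,265,.150),"collar":(312,277,.122),"small":(137,275,.038),"stopper":(408,320,.034),
"cadFL":(43,349,.024),"cadFR":(467,402,.024),"cadBL":(84,70,.024),"gripRb":(522,140,.068),"gripRf":(503,370,.068),"sqFL":(403,190,.082),"sqFR":(492,213,.082),"sqBL":(418,108,.082),"orange tip":(756,219,.15)}
for k,v in T.items():print(k,ray("top",c1(*v[:2]),v[2]).round(4))
S={"jar":(283,295,.122),"sqcap":(187,105,.122),"tip":(377,97,.15),"collar":(385,145,.122),"red tip":(577,12,.15),"small":(444,390,.038),"cad nearFL":(553,460,.024),"cadBL":(255,545,.024),"cad BL bottom":(258,580,0),"gripLtopback":(270,463,.068),"gripLtopfront":(522,393,.068),"gripRb":(135,178,.068)}
for k,v in S.items():print("S",k,ray("scene",c2(*v[:2]),v[2]).round(4))
for p in[(541,44),(755,46),(746,449),(524,444)]:print("tray",ray("top",c3(*p),.016).round(4))
print("pan",ray("top",c3(173,326),.048).round(4))
for p in[(76,194),(334,216),(292,560),(28,544)]:print("bal",ray("top",c3(*p),.036).round(4))
print("pan scene",ray("scene",(393,335),.048).round(4))
E
python3 m.py
```

```text
jar [ 0.5841 -0.214   0.122 ]
sqcap [ 0.5672 -0.3427  0.122 ]
beaker [ 0.5754 -0.2792  0.066 ]
spout [ 0.6045 -0.2909  0.066 ]
tip [ 0.5113 -0.2708  0.15  ]
collar [ 0.5097 -0.2678  0.122 ]
small [ 0.5206 -0.2075  0.038 ]
stopper [ 0.5003 -0.3356  0.034 ]
cadFL [ 0.4865 -0.1646  0.024 ]
cadFR [ 0.4623 -0.3656  0.024 ]
cadBL [ 0.6224 -0.1855  0.024 ]
gripRb [ 0.5801 -0.3793  0.068 ]
gripRf [ 0.4744 -0.3672  0.068 ]
sqFL [ 0.5543 -0.32    0.082 ]
sqFR [ 0.544  -0.3595  0.082 ]
sqBL [ 0.5919 -0.3278  0.082 ]
orange tip [ 0.5313 -0.4433  0.15  ]
S jar [ 0.5839 -0.2119  0.122 ]
S sqcap [ 0.5674 -0.3437  0.122 ]
S tip [ 0.5092 -0.2744  0.15  ]
S collar [ 0.5065 -0.277   0.122 ]
S red tip [ 0.4098 -0.2843  0.15  ]
S small [ 0.5166 -0.213   0.038 ]
S cad nearFL [ 0.4902 -0.165   0.024 ]
S cadBL [ 0.6204 -0.1824  0.024 ]
S cad BL bottom [ 0.6202 -0.1856  0.    ]
S gripLtopback [ 0.61   -0.1801  0.068 ]
S gripLtopfront [ 0.5028 -0.1657  0.068 ]
S gripRb [ 0.5857 -0.3744  0.068 ]
tray [0.672  0.0536 0.016 ]
tray [ 0.6712 -0.0745  0.016 ]
tray [ 0.4311 -0.07    0.016 ]
tray [0.4332 0.0592 0.016 ]
pan [0.4979 0.256  0.048 ]
bal [0.5759 0.3203 0.036 ]
bal [0.5637 0.1694 0.036 ]
bal [0.3664 0.1869 0.036 ]
bal [0.3743 0.3376 0.036 ]
pan scene [0.4964 0.2566 0.048 ]
```

The measurements agree: caddy centre (.542,-.275), yaw -7.2°, and every object within 3 mm of its compartment centre. The pan is at (.497,.256). The tray centre is (.552,-.008), yaw about -1.3°.

Plan: square the tool to the world axes and grip the bottles by their round caps, jaws along y, TCP z≈.121. Then tray slots along x at .622, .552 and .482.

play_rows(commands=[[[-0.044, -0.037, 0, 0, 0, -4, 0], [-0.088, -0.074, 0, 0, 0, -8, 0], [-0.132, -0.111, 0, 0, 0, -12, 0], [-0.176, -0.148, 0, 0, 0, -15.3, 0], [-0.22, -0.185, 0, 0, 0, -15.3, 0], [-0.264, -0.222, 0, 0, 0, -15.3, 0], [-0.308, -0.259, 0, 0, 0, -15.3, 0], [-0.352, -0.296, 0, 0, 0, -15.3, 0]]], force=50)

```text
t: 1.1
eef_pos: [0.4203, 0.1987, 0.2562]
orientation: [[-1.0, -0.0, -0.0], [-0.0, 1.0, 0.0], [0.0, 0.0, -1.0]]
contact_force: [0.7, 0.2, -0.1]
finger_gap: 1.006
```

play_rows(commands=[[[-0.023, -0.058, 0, 0, 0, 0, 0], [-0.046, -0.116, 0, 0, 0, 0, 0], [-0.069, -0.174, 0, 0, 0, 0, 0], [-0.092, -0.232, 0, 0, 0, 0, 0], [-0.115, -0.29, 0, 0, 0, 0, 0], [-0.14, -0.345, 0.01, 0, 0, 0, 0], [-0.155, -0.39, 0.03, 0, 0, 0, 0], [-0.163, -0.412, 0.05, 0, 0, 0, 0]]])

```text
t: 2.1
eef_pos: [0.5834, -0.2144, 0.2053]
orientation: [[-1.0, 0.002, 0.0], [0.002, 1.0, -0.001], [-0.0, -0.001, -1.0]]
contact_force: [-0.2, 0.6, 0.3]
finger_gap: 1.007
```

```bash
python3 - <<'E'
from h import *
print(env.get_obs()["eef_pos"])
a=env.capture("top")[...,::-1][145:295,355:555];b=env.capture("scene")[...,::-1][120:270,190:390]
cv2.imwrite("pics/c4.png",np.hstack([cv2.resize(i,(400,300)) for i in(a,b)]))
E
```

```text
[ 0.58338843 -0.21444577  0.20533132]
```

View pics/c4.png

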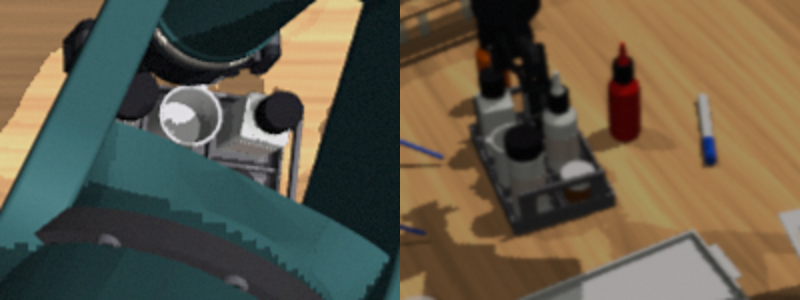

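The hand is over the jar as planned, with its fingers behind the jar's cap from the scene camera's viewpoint. Descending and closing.

play_rows(commands=[[[0, 0.001, 0.03, 0, 0, 0, 0], [0, 0.001, 0.06, 0, 0, 0, 0], [0, 0.001, 0.084, 0, 0, 0, 0], [0, 0.001, 0.084, 0, 0, 0, 0.6], [0, 0.001, 0.084, 0, 0, 0, 0.6], [0, 0.001, 0.084, 0, 0, 0, 0.6], [0, 0.001, 0.084, 0, 0, 0, 0.6], [0, 0.001, 0.084, 0, 0, 0, 0.6]]], force=50)

```text
t: 3.2
eef_pos: [0.5838, -0.2109, 0.124]
orientation: [[-1.0, -0.0, 0.003], [-0.0, 1.0, -0.001], [-0.003, -0.001, -1.0]]
contact_force: [-1.0, -0.9, 7.1]
finger_gap: 0.524
```

play_rows(commands=[[[0, 0, -0.02, 0, 0, 0, 0.7], [0, 0, -0.05, 0, 0, 0, 0.7], [0, 0, -0.08, 0, 0, 0, 0.7], [0, 0.01, -0.095, 0, 0, 0, 0.7], [-0.01, 0.05, -0.1, 0, 0, 0, 0.7], [-0.02, 0.1, -0.1, 0, 0, 0, 0.7], [-0.03, 0.15, -0.1, 0, 0, 0, 0.7], [-0.038, 0.19, -0.1, 0, 0, 0, 0.7]]])

```text
t: 4.2
eef_pos: [0.6201, -0.0178, 0.2217]
orientation: [[-1.0, -0.001, -0.001], [-0.001, 1.0, 0.001], [0.001, 0.001, -1.0]]
contact_force: [0.2, -1.3, -1.0]
finger_gap: 0.521
```

play_rows(commands=[[[-0.002, 0.009, 0.025, 0, 0, 0, 0.7], [-0.002, 0.009, 0.055, 0, 0, 0, 0.7], [-0.002, 0.009, 0.08, 0, 0, 0, 0.7], [-0.002, 0.009, 0.09, 0, 0, 0, 0.7], [-0.002, 0.009, 0.0945, 0, 0, 0, 0.7], [-0.002, 0.009, 0.0965, 0, 0, 0, 0.7], [-0.002, 0.009, 0.0975, 0, 0, 0, 0.7], [-0.002, 0.009, 0.0975, 0, 0, 0, 0.7]]])

```text
t: 5.2
eef_pos: [0.6231, -0.0116, 0.1254]
orientation: [[-1.0, -0.0, 0.001], [-0.0, 1.0, -0.0], [-0.001, -0.0, -1.0]]
contact_force: [-0.1, -0.5, -1.3]
finger_gap: 0.52
```

play_rows(commands=[[[0, 0, 0.001, 0, 0, 0, 0.7], [0, 0, 0.002, 0, 0, 0, 0.7], [0, 0, 0.002, 0, 0, 0, 0.4], [0, 0, 0.002, 0, 0, 0, 0.1], [0, 0, 0.001, 0, 0, 0, 0], [0, 0, -0.01, 0, 0, 0, 0], [0, 0, -0.045, 0, 0, 0, 0], [0, 0, -0.09, 0, 0, 0, 0]]])

```text
t: 6.2
eef_pos: [0.622, -0.0114, 0.2155]
orientation: [[-1.0, -0.0, -0.002], [-0.0, 1.0, 0.0], [0.002, 0.0, -1.0]]
contact_force: [-0.5, -0.5, 0.2]
finger_gap: 1.0
```

play_rows(commands=[[[0.019, -0.044, 0, 0, 0, 0, 0], [0.043, -0.1, 0, 0, 0, 0, 0], [0.067, -0.155, 0, 0, 0, 0, 0], [0.09, -0.205, 0, 0, 0, 0, 0], [0.107, -0.245, 0, 0, 0, 0, 0], [0.113, -0.26, 0, 0, 0, 0, 0], [0.113, -0.26, 0.02, 0, 0, 0, 0], [0.113, -0.26, 0.045, 0, 0, 0, 0]]])

```text
t: 7.2
eef_pos: [0.5107, -0.2716, 0.1704]
orientation: [[-1.0, 0.0, 0.002], [0.0, 1.0, -0.001], [-0.002, -0.001, -1.0]]
contact_force: [0.2, -0.4, -0.1]
finger_gap: 1.0
```

play_rows(commands=[[[0, 0, 0.025, 0, 0, 0, 0], [0, 0, 0.047, 0, 0, 0, 0], [0, 0, 0.047, 0, 0, 0, 0.4], [0, 0, 0.047, 0, 0, 0, 0.8], [0, 0, 0.047, 0, 0, 0, 0.8], [0, 0, 0.047, 0, 0, 0, 0.8], [0, 0, 0.047, 0, 0, 0, 0.8], [0, 0, 0.047, 0, 0, 0, 0.8]]])

```text
t: 8.2
eef_pos: [0.5106, -0.2718, 0.1241]
orientation: [[-1.0, -0.0, 0.002], [-0.0, 1.0, -0.001], [-0.002, -0.001, -1.0]]
contact_force: [0.2, 2.3, 7.2]
finger_gap: 0.311
```

play_rows(commands=[[[0, 0, -0.02, 0, 0, 0, 0.8], [0, 0, -0.055, 0, 0, 0, 0.8], [0, 0.005, -0.09, 0, 0, 0, 0.8], [0.005, 0.04, -0.1, 0, 0, 0, 0.8], [0.012, 0.095, -0.1, 0, 0, 0, 0.8], [0.018, 0.15, -0.1, 0, 0, 0, 0.8], [0.024, 0.205, -0.1, 0, 0, 0, 0.8], [0.028, 0.245, -0.1, 0, 0, 0, 0.8]]])

```text
t: 9.2
eef_pos: [0.4808, -0.0245, 0.223]
orientation: [[-1.0, -0.001, -0.0], [-0.001, 1.0, 0.0], [0.0, 0.0, -1.0]]
contact_force: [-0.1, -0.4, -1.3]
finger_gap: 0.302
```

play_rows(commands=[[[0, 0.01, 0.025, 0, 0, 0, 0.8], [-0.001, 0.017, 0.06, 0, 0, 0, 0.8], [-0.001, 0.017, 0.085, 0, 0, 0, 0.8], [-0.001, 0.017, 0.094, 0, 0, 0, 0.8], [-0.001, 0.017, 0.097, 0, 0, 0, 0.8], [-0.001, 0.017, 0.0985, 0, 0, 0, 0.8], [-0.001, 0.017, 0.1, 0, 0, 0, 0.8], [-0.001, 0.017, 0.1, 0, 0, 0, 0.8]]])

```text
t: 10.2
eef_pos: [0.4838, -0.0097, 0.1241]
orientation: [[-1.0, -0.0, 0.002], [-0.0, 1.0, -0.0], [-0.002, -0.0, -1.0]]
contact_force: [-1.5, 2.0, 4.3]
finger_gap: 0.309
```

play_rows(commands=[[[0, 0, 0.0005, 0, 0, 0, 0.8], [0, 0, 0.001, 0, 0, 0, 0.5], [0, 0, 0.001, 0, 0, 0, 0.2], [0, 0, 0.001, 0, 0, 0, 0], [0, 0, 0, 0, 0, 0, 0], [0, 0, -0.01, 0, 0, 0, 0], [0, 0, -0.04, 0, 0, 0, 0], [0, 0, -0.09, 0, 0, 0, 0]]])

```text
t: 11.2
eef_pos: [0.4815, -0.0094, 0.2131]
orientation: [[-1.0, -0.0, -0.004], [-0.0, 1.0, 0.0], [0.004, 0.0, -1.0]]
contact_force: [-0.4, 0.3, -0.6]
finger_gap: 0.998
```

play_rows(commands=[[[-0.01, -0.045, 0, 0, 0, 0, 0], [-0.025, -0.1, 0, 0, 0, 0, 0], [-0.04, -0.157, 0, 0, 0, 0, 0], [-0.054, -0.213, 0, 0, 0, 0, 0], [-0.068, -0.265, 0, 0, 0, 0, 0], [-0.08, -0.31, 0, 0, 0, 0, 0], [-0.086, -0.333, 0.01, 0, 0, 0, 0], [-0.086, -0.333, 0.03, 0, 0, 0, 0]]])

```text
t: 12.2
eef_pos: [0.5695, -0.3445, 0.183]
orientation: [[-1.0, 0.001, 0.002], [0.001, 1.0, -0.001], [-0.002, -0.001, -1.0]]
contact_force: [0.1, 0.8, -0.2]
finger_gap: 0.998
```

play_rows(commands=[[[0, 0, 0.03, 0, 0, 0, 0], [0, 0, 0.06, 0, 0, 0, 0], [0, 0, 0.06, 0, 0, 0, 0.4], [0, 0, 0.06, 0, 0, 0, 0.8], [0, 0, 0.06, 0, 0, 0, 0.8], [0, 0, 0.06, 0, 0, 0, 0.8], [0, 0, 0.06, 0, 0, 0, 0.8], [0, 0, 0.06, 0, 0, 0, 0.8]]])

```text
t: 13.2
eef_pos: [0.5699, -0.3432, 0.1247]
orientation: [[-1.0, -0.0, 0.003], [-0.0, 1.0, -0.002], [-0.003, -0.002, -1.0]]
contact_force: [0.0, -0.1, 7.1]
finger_gap: 0.383
```

play_rows(commands=[[[0, 0, -0.02, 0, 0, 0, 0.8], [0, 0, -0.055, 0, 0, 0, 0.8], [0, 0.005, -0.09, 0, 0, 0, 0.8], [0.003, 0.04, -0.1, 0, 0, 0, 0.8], [0.006, 0.1, -0.1, 0, 0, 0, 0.8], [0.01, 0.16, -0.1, 0, 0, 0, 0.8], [0.014, 0.22, -0.1, 0, 0, 0, 0.8], [0.017, 0.265, -0.1, 0, 0, 0, 0.8]]])

```text
t: 14.2
eef_pos: [0.5508, -0.0751, 0.223]
orientation: [[-1.0, -0.001, -0.0], [-0.001, 1.0, 0.0], [0.0, 0.0, -1.0]]
contact_force: [0.4, -0.3, -1.8]
finger_gap: 0.38
```

play_rows(commands=[[[0.001, 0.04, 0, 0, 0, 0, 0.8], [0.001, 0.068, 0, 0, 0, 0, 0.8], [0.001, 0.068, 0.03, 0, 0, 0, 0.8], [0.001, 0.068, 0.065, 0, 0, 0, 0.8], [0.001, 0.068, 0.088, 0, 0, 0, 0.8], [0.001, 0.068, 0.095, 0, 0, 0, 0.8], [0.001, 0.068, 0.097, 0, 0, 0, 0.8], [0.001, 0.068, 0.098, 0, 0, 0, 0.8]]])

```text
t: 15.2
eef_pos: [0.5515, -0.0097, 0.1257]
orientation: [[-1.0, -0.0, 0.002], [-0.0, 1.0, -0.0], [-0.002, -0.0, -1.0]]
contact_force: [0.6, 0.4, -2.7]
finger_gap: 0.384
```

play_rows(commands=[[[0, 0, 0.001, 0, 0, 0, 0.8], [0, 0, 0.002, 0, 0, 0, 0.8], [0, 0, 0.002, 0, 0, 0, 0.4], [0, 0, 0.002, 0, 0, 0, 0], [0, 0, 0, 0, 0, 0, 0], [0, 0, -0.01, 0, 0, 0, 0], [0, 0, -0.04, 0, 0, 0, 0], [0, 0, -0.09, 0, 0, 0, 0]]])

```text
t: 16.2
eef_pos: [0.5495, -0.0094, 0.2149]
orientation: [[-1.0, -0.0, -0.004], [-0.0, 1.0, 0.0], [0.004, 0.0, -1.0]]
contact_force: [1.0, -0.9, -0.6]
finger_gap: 0.999
```

play_rows(commands=[[[-0.003, -0.03, -0.02, 0, 0, 0, 0], [-0.007, -0.07, -0.02, 0, 0, 0, 0], [-0.01, -0.12, -0.02, 0, 0, 0, 0], [-0.014, -0.17, -0.02, 0, 0, 0, 0], [-0.018, -0.21, -0.02, 0, 0, 0, 0], [-0.022, -0.25, -0.01, 0, 0, 0, 0], [-0.023, -0.269, 0, 0, 0, 0, 0], [-0.023, -0.269, 0, 0, 0, 0, 0]]])

```text
t: 17.2
eef_pos: [0.5731, -0.2788, 0.2139]
orientation: [[-1.0, 0.001, -0.002], [0.001, 1.0, 0.001], [0.002, 0.001, -1.0]]
contact_force: [0.2, 0.5, -1.8]
finger_gap: 1.002
```

```bash
python3 - <<'E'
from h import *
print(env.get_obs()["eef_pos"])
a=env.capture("top")[...,::-1][130:310,240:540];b=env.capture("scene")[...,::-1][120:320,190:430]
cv2.imwrite("pics/c5.png",np.hstack([cv2.resize(a,(400,240)),cv2.resize(b,(400,333))[60:300]]))
E
```

```text
[ 0.57307319 -0.27880433  0.21389094]
```

View pics/c5.png

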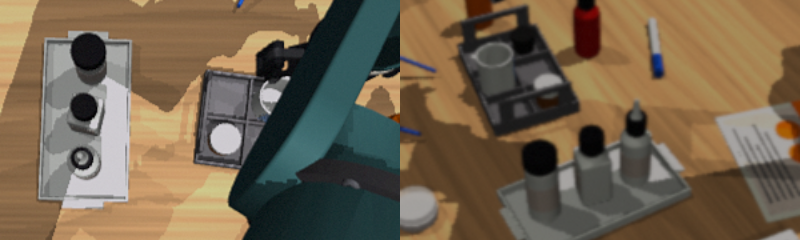

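The three bottles stand upright on the tray and the beaker is free in the back middle. Now I'll grip the beaker gently.

play_rows(commands=[[[-0.002, 0, 0.04, 0, 0, 0, 0], [-0.002, 0, 0.09, 0, 0, 0, 0], [-0.002, 0, 0.135, 0, 0, 0, 0], [-0.002, 0, 0.158, 0, 0, 0, 0], [-0.002, 0, 0.163, 0, 0, 0, 0], [-0.002, 0, 0.163, 0, 0, 0, 0], [-0.002, 0, 0.163, 0, 0, 0, 0.15], [-0.002, 0, 0.163, 0, 0, 0, 0.25]]], force=25)

```text
t: 18.3
eef_pos: [0.5765, -0.2789, 0.0531]
orientation: [[-1.0, -0.0, 0.002], [-0.0, 1.0, -0.001], [-0.002, -0.001, -1.0]]
contact_force: [1.1, -0.2, 0.2]
finger_gap: 0.752
```

play_rows(commands=[[[0, 0, 0, 0, 0, 0, 0.3], [0, 0, 0, 0, 0, 0, 0.4], [0, 0, 0, 0, 0, 0, 0.6], [0, 0, 0, 0, 0, 0, 0.6], [0, 0, 0, 0, 0, 0, 0.6], [0, 0, 0, 0, 0, 0, 0.6], [0, 0, 0, 0, 0, 0, 0.6], [0, 0, 0, 0, 0, 0, 0.6]]], force=25)

```text
t: 19.3
eef_pos: [0.5761, -0.2788, 0.0527]
orientation: [[-1.0, -0.0, 0.001], [-0.0, 1.0, -0.0], [-0.001, -0.0, -1.0]]
contact_force: [-0.2, 0.8, 5.8]
finger_gap: 0.663
```

play_rows(commands=[[[0, 0, -0.015, 0, 0, 0, 0.6], [0, 0, -0.045, 0, 0, 0, 0.6], [0, 0, -0.09, 0, 0, 0, 0.6], [0, 0, -0.135, 0, 0, 0, 0.6], [0, 0.015, -0.17, 0, 0, 0, 0.6], [0.008, 0.055, -0.18, 0, 0, 0, 0.6], [0.016, 0.105, -0.18, 0, 0, 0, 0.6], [0.024, 0.16, -0.18, 0, 0, 0, 0.6]]])

```text
t: 20.3
eef_pos: [0.5516, -0.1176, 0.233]
orientation: [[-1.0, 0.001, 0.002], [0.001, 1.0, -0.001], [-0.002, -0.001, -1.0]]
contact_force: [0.4, 0.0, -0.2]
finger_gap: 0.664
```

play_rows(commands=[[[0.008, 0.055, 0, 0, 0, 0, 0.6], [0.016, 0.11, 0, 0, 0, 0, 0.6], [0.024, 0.165, 0, 0, 0, 0, 0.6], [0.032, 0.22, 0, 0, 0, 0, 0.6], [0.04, 0.275, 0, 0, 0, 0, 0.6], [0.048, 0.325, 0, 0, 0, 0, 0.6], [0.053, 0.36, 0.01, 0, 0, 0, 0.6], [0.055, 0.375, 0.03, 0, 0, 0, 0.6]]])

```text
t: 21.3
eef_pos: [0.4969, 0.2588, 0.2031]
orientation: [[-1.0, -0.002, 0.003], [-0.002, 1.0, 0.001], [-0.003, 0.001, -1.0]]
contact_force: [0.2, -0.3, -1.4]
finger_gap: 0.661
```

play_rows(commands=[[[0, -0.003, 0.03, 0, 0, 0, 0.6], [0, -0.003, 0.065, 0, 0, 0, 0.6], [0, -0.003, 0.09, 0, 0, 0, 0.6], [0, -0.003, 0.1, 0, 0, 0, 0.6], [0, -0.003, 0.103, 0, 0, 0, 0.6], [0, -0.003, 0.1045, 0, 0, 0, 0.6], [0, -0.003, 0.105, 0, 0, 0, 0.6], [0, -0.003, 0.105, 0, 0, 0, 0.6]]])

```text
t: 22.3
eef_pos: [0.497, 0.2535, 0.0974]
orientation: [[-1.0, -0.0, 0.001], [-0.0, 1.0, 0.0], [-0.001, 0.0, -1.0]]
contact_force: [-0.5, -0.1, -1.5]
finger_gap: 0.661
```

```bash
python3 - <<'E'
from h import *
print(env.get_obs()["eef_pos"],env.get_obs()["contact_force"])
b=env.capture("scene")[...,::-1][270:410,320:500]
cv2.imwrite("pics/c6.png",cv2.resize(b,(720,560),interpolation=cv2.INTER_CUBIC))
E
```

```text
[0.49701833 0.25354886 0.09736024] [-0.51046915 -0.0750115  -1.52289529]
```

View pics/c6.png

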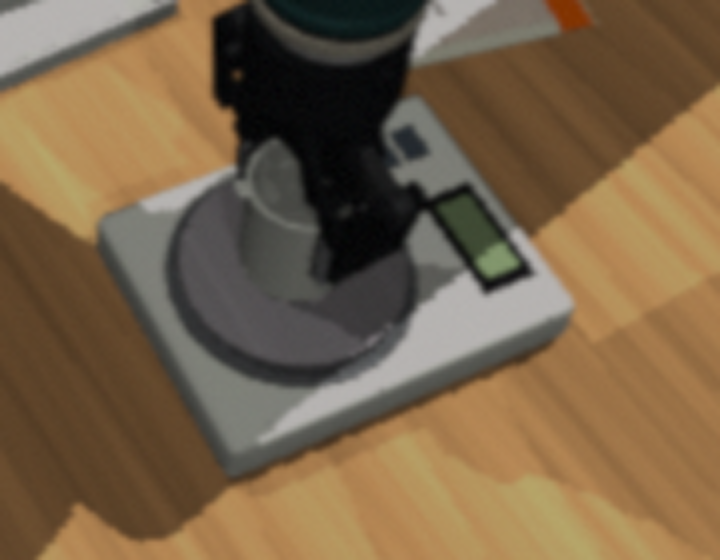

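The beaker hangs just above the middle of the pan: its base is near (293,270) in the crop and the pan centre near (292,265). Lowering and releasing.

play_rows(commands=[[[0, 0.002, 0.0005, 0, 0, 0, 0.6], [0, 0.002, 0.001, 0, 0, 0, 0.6], [0, 0.002, 0.0015, 0, 0, 0, 0.6], [0, 0.002, 0.0015, 0, 0, 0, 0.6], [0, 0.002, 0.0015, 0, 0, 0, 0.3], [0, 0.002, 0.0015, 0, 0, 0, 0.15], [0, 0.002, 0.0015, 0, 0, 0, 0], [0, 0.002, 0.0005, 0, 0, 0, 0]]])

```text
t: 23.35
eef_pos: [0.4965, 0.2554, 0.0961]
orientation: [[-1.0, -0.0, -0.0], [-0.0, 1.0, -0.0], [0.0, -0.0, -1.0]]
contact_force: [-0.2, -0.7, -0.3]
finger_gap: 1.001
```

play_rows(commands=[[[0, 0, -0.005, 0, 0, 0, 0], [0, 0, -0.025, 0, 0, 0, 0], [0, 0, -0.06, 0, 0, 0, 0], [0, 0, -0.1, 0, 0, 0, 0], [-0.01, -0.03, -0.117, 0, 0, 0, 0], [-0.02, -0.08, -0.117, 0, 0, 0, 0], [-0.03, -0.13, -0.117, 0, 0, 0, 0], [-0.045, -0.18, -0.117, 0, 0, 0, 0]]])

```text
t: 24.35
eef_pos: [0.5417, 0.0741, 0.2138]
orientation: [[-1.0, -0.001, 0.0], [-0.001, 1.0, -0.0], [-0.0, -0.0, -1.0]]
contact_force: [1.7, 0.7, 0.9]
finger_gap: 1.002
```

play_rows(commands=[[[-0.005, -0.03, 0, 0, 0, 0, 0], [-0.01, -0.07, 0, 0, 0, 0, 0], [-0.01, -0.084, 0, 0, 0, 0, 0], [-0.01, -0.084, 0, 0, 0, 0, 0], [-0.01, -0.084, 0.03, 0, 0, 0, 0], [-0.01, -0.084, 0.06, 0, 0, 0, 0], [-0.01, -0.084, 0.085, 0, 0, 0, 0], [-0.01, -0.084, 0.091, 0, 0, 0, 0]]], force=50)

```text
t: 25.35
eef_pos: [0.5502, -0.0069, 0.1209]
orientation: [[-1.0, -0.001, -0.003], [-0.001, 1.0, 0.001], [0.003, 0.001, -1.0]]
contact_force: [-0.8, 0.6, 0.4]
finger_gap: 1.001
```

play_rows(commands=[[[0, 0, 0, 0, 0, 0, 0], [0, 0, 0, 0, 0, 0, 0.4], [0, 0, 0, 0, 0, 0, 0.8], [0, 0, 0, 0, 0, 0, 0.8], [0, 0, 0, 0, 0, 0, 0.8], [0, 0, 0, 0, 0, 0, 0.8], [0, 0, 0, 0, 0, 0, 0.8], [0, 0, 0, 0, 0, 0, 0.8]]], force=50)

```text
t: 26.35
eef_pos: [0.5523, -0.0088, 0.1231]
orientation: [[-1.0, -0.0, 0.001], [-0.0, 1.0, -0.0], [-0.001, -0.0, -1.0]]
contact_force: [-1.5, -0.5, 6.3]
finger_gap: 0.38
```

```bash
python3 - <<'E'
from h import *
b=env.capture("scene")[...,::-1][200:400,230:480]
cv2.imwrite("pics/c7.png",cv2.resize(b,(750,600),interpolation=cv2.INTER_CUBIC))
E
```

```text
(no output)
```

View pics/c7.png

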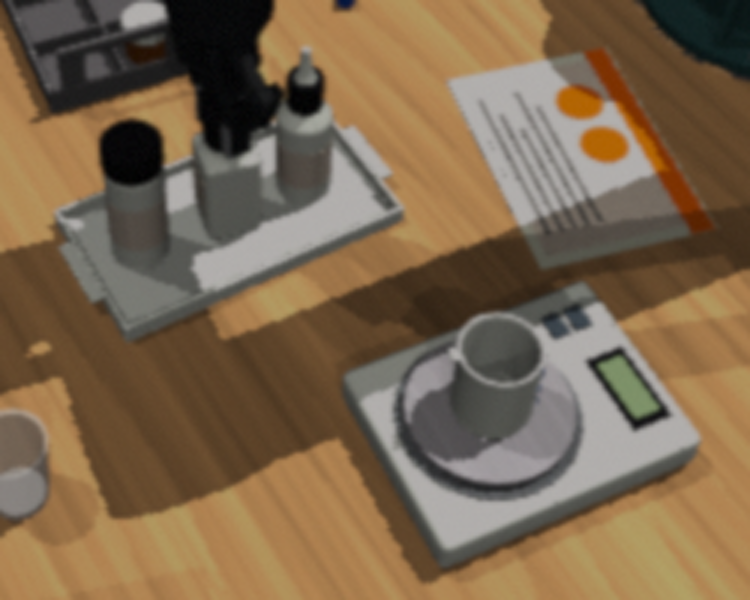

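The beaker stands upright in the middle of the pan, and the square bottle is gripped. Returning it to back right.

play_rows(commands=[[[0, 0, -0.02, 0, 0, 0, 0.8], [0, 0, -0.055, 0, 0, 0, 0.8], [0, -0.005, -0.09, 0, 0, 0, 0.8], [-0.003, -0.04, -0.1, 0, 0, 0, 0.8], [-0.006, -0.1, -0.1, 0, 0, 0, 0.8], [-0.009, -0.16, -0.1, 0, 0, 0, 0.8], [-0.012, -0.22, -0.1, 0, 0, 0, 0.8], [-0.015, -0.265, -0.1, 0, 0, 0, 0.8]]])

```text
t: 27.4
eef_pos: [0.5663, -0.276, 0.2219]
orientation: [[-1.0, 0.001, -0.0], [0.001, 1.0, -0.0], [0.0, -0.0, -1.0]]
contact_force: [0.6, 1.6, -1.0]
finger_gap: 0.386
```

play_rows(commands=[[[-0.002, -0.045, 0, 0, 0, 0, 0.8], [-0.002, -0.07, 0, 0, 0, 0, 0.8], [-0.002, -0.07, 0.015, 0, 0, 0, 0.8], [-0.002, -0.07, 0.05, 0, 0, 0, 0.8], [-0.002, -0.07, 0.08, 0, 0, 0, 0.8], [-0.002, -0.07, 0.092, 0, 0, 0, 0.8], [-0.002, -0.07, 0.096, 0, 0, 0, 0.8], [-0.002, -0.07, 0.097, 0, 0, 0, 0.8]]])

```text
t: 28.4
eef_pos: [0.5694, -0.3434, 0.1261]
orientation: [[-1.0, -0.001, 0.001], [-0.001, 1.0, -0.001], [-0.001, -0.001, -1.0]]
contact_force: [0.3, -0.8, -0.9]
finger_gap: 0.385
```

play_rows(commands=[[[0, -0.001, 0.001, 0, 0, 0, 0.8], [0, -0.001, 0.002, 0, 0, 0, 0.8], [0, -0.001, 0.003, 0, 0, 0, 0.8], [0, -0.001, 0.003, 0, 0, 0, 0.4], [0, -0.001, 0.003, 0, 0, 0, 0], [0, -0.001, 0, 0, 0, 0, 0], [0, -0.001, -0.03, 0, 0, 0, 0], [0, -0.001, -0.08, 0, 0, 0, 0]]])

```text
t: 29.4
eef_pos: [0.5676, -0.3437, 0.2043]
orientation: [[-1.0, -0.0, -0.004], [-0.0, 1.0, 0.003], [0.004, 0.003, -1.0]]
contact_force: [0.7, 0.2, -0.1]
finger_gap: 1.001
```

play_rows(commands=[[[0.012, 0.045, -0.01, 0, 0, 0, 0], [0.026, 0.1, -0.01, 0, 0, 0, 0], [0.04, 0.157, -0.01, 0, 0, 0, 0], [0.054, 0.213, -0.01, 0, 0, 0, 0], [0.068, 0.265, -0.01, 0, 0, 0, 0], [0.08, 0.31, -0.01, 0, 0, 0, 0], [0.085, 0.334, 0, 0, 0, 0, 0], [0.085, 0.334, 0.02, 0, 0, 0, 0]]])

```text
t: 30.4
eef_pos: [0.4838, -0.0088, 0.1861]
orientation: [[-1.0, -0.003, 0.002], [-0.003, 1.0, -0.0], [-0.002, -0.0, -1.0]]
contact_force: [0.2, -1.0, 0.4]
finger_gap: 1.002
```

play_rows(commands=[[[0, 0, 0.03, 0, 0, 0, 0], [0, 0, 0.062, 0, 0, 0, 0], [0, 0, 0.062, 0, 0, 0, 0.4], [0, 0, 0.062, 0, 0, 0, 0.8], [0, 0, 0.062, 0, 0, 0, 0.8], [0, 0, 0.062, 0, 0, 0, 0.8], [0, 0, 0.062, 0, 0, 0, 0.8], [0, 0, 0.062, 0, 0, 0, 0.8]]])

```text
t: 31.4
eef_pos: [0.4849, -0.0106, 0.1247]
orientation: [[-1.0, -0.0, 0.003], [-0.0, 1.0, -0.0], [-0.003, -0.0, -1.0]]
contact_force: [-0.7, 1.3, 7.0]
finger_gap: 0.313
```

play_rows(commands=[[[0, 0, -0.02, 0, 0, 0, 0.8], [0, 0, -0.055, 0, 0, 0, 0.8], [0, -0.005, -0.09, 0, 0, 0, 0.8], [-0.004, -0.04, -0.1, 0, 0, 0, 0.8], [-0.01, -0.095, -0.1, 0, 0, 0, 0.8], [-0.016, -0.15, -0.1, 0, 0, 0, 0.8], [-0.021, -0.205, -0.1, 0, 0, 0, 0.8], [-0.025, -0.245, -0.1, 0, 0, 0, 0.8]]])

```text
t: 32.4
eef_pos: [0.5087, -0.2581, 0.2238]
orientation: [[-1.0, 0.001, 0.001], [0.001, 1.0, -0.001], [-0.001, -0.001, -1.0]]
contact_force: [0.4, 0.3, -1.9]
finger_gap: 0.309
```

play_rows(commands=[[[-0.001, -0.016, 0, 0, 0, 0, 0.8], [-0.001, -0.016, 0.005, 0, 0, 0, 0.8], [-0.001, -0.016, 0.03, 0, 0, 0, 0.8], [-0.001, -0.016, 0.06, 0, 0, 0, 0.8], [-0.001, -0.016, 0.085, 0, 0, 0, 0.8], [-0.001, -0.016, 0.094, 0, 0, 0, 0.8], [-0.001, -0.016, 0.097, 0, 0, 0, 0.8], [-0.001, -0.016, 0.098, 0, 0, 0, 0.8]]])

```text
t: 33.4
eef_pos: [0.5103, -0.2715, 0.1261]
orientation: [[-1.0, -0.001, 0.001], [-0.001, 1.0, -0.001], [-0.001, -0.001, -1.0]]
contact_force: [0.3, 0.7, -1.4]
finger_gap: 0.304
```

play_rows(commands=[[[0, 0, 0.001, 0, 0, 0, 0.8], [0, 0, 0.002, 0, 0, 0, 0.8], [0, 0, 0.002, 0, 0, 0, 0.6], [0, 0, 0.002, 0, 0, 0, 0.3], [0, 0, 0.002, 0, 0, 0, 0], [0, 0, 0, 0, 0, 0, 0], [0, 0, -0.03, 0, 0, 0, 0], [0, 0, -0.08, 0, 0, 0, 0]]])

```text
t: 34.4
eef_pos: [0.5085, -0.2708, 0.2045]
orientation: [[-1.0, -0.0, -0.004], [-0.0, 1.0, 0.002], [0.004, 0.002, -1.0]]
contact_force: [0.8, -0.4, 0.8]
finger_gap: 1.001
```

play_rows(commands=[[[-0.019, 0.044, -0.01, 0, 0, 0, 0], [-0.043, 0.1, -0.01, 0, 0, 0, 0], [-0.067, 0.155, -0.01, 0, 0, 0, 0], [-0.09, 0.205, -0.01, 0, 0, 0, 0], [-0.107, 0.245, -0.01, 0, 0, 0, 0], [-0.114, 0.26, 0, 0, 0, 0, 0], [-0.114, 0.26, 0.01, 0, 0, 0, 0], [-0.114, 0.26, 0.03, 0, 0, 0, 0]]])

```text
t: 35.4
eef_pos: [0.6235, -0.013, 0.1748]
orientation: [[-1.0, 0.0, 0.0], [0.0, 1.0, -0.001], [-0.0, -0.001, -1.0]]
contact_force: [-1.0, 0.5, -0.6]
finger_gap: 0.999
```

play_rows(commands=[[[0, 0, 0.03, 0, 0, 0, 0], [0, 0, 0.053, 0, 0, 0, 0], [0, 0, 0.053, 0, 0, 0, 0.3], [0, 0, 0.053, 0, 0, 0, 0.7], [0, 0, 0.053, 0, 0, 0, 0.7], [0, 0, 0.053, 0, 0, 0, 0.7], [0, 0, 0.053, 0, 0, 0, 0.7], [0, 0, 0.053, 0, 0, 0, 0.7]]])

```text
t: 36.4
eef_pos: [0.6246, -0.0119, 0.1234]
orientation: [[-1.0, -0.001, 0.002], [-0.001, 1.0, -0.001], [-0.002, -0.001, -1.0]]
contact_force: [-0.1, -1.4, 6.3]
finger_gap: 0.526
```

play_rows(commands=[[[0, 0, -0.02, 0, 0, 0, 0.7], [0, 0, -0.055, 0, 0, 0, 0.7], [0, -0.005, -0.09, 0, 0, 0, 0.7], [0.008, -0.035, -0.1, 0, 0, 0, 0.7], [0.017, -0.085, -0.1, 0, 0, 0, 0.7], [0.027, -0.135, -0.1, 0, 0, 0, 0.7], [0.036, -0.18, -0.1, 0, 0, 0, 0.7], [0.04, -0.2, -0.1, 0, 0, 0, 0.7]]])

```text
t: 37.4
eef_pos: [0.5829, -0.2133, 0.2219]
orientation: [[-1.0, 0.002, -0.001], [0.002, 1.0, 0.0], [0.001, 0.0, -1.0]]
contact_force: [-0.0, 0.8, -2.4]
finger_gap: 0.521
```

play_rows(commands=[[[0, 0, 0, 0, 0, 0, 0.7], [0, 0, 0.025, 0, 0, 0, 0.7], [0, 0, 0.055, 0, 0, 0, 0.7], [0, 0, 0.08, 0, 0, 0, 0.7], [0, 0, 0.092, 0, 0, 0, 0.7], [0, 0, 0.096, 0, 0, 0, 0.7], [0, 0, 0.098, 0, 0, 0, 0.7], [0, 0, 0.098, 0, 0, 0, 0.7]]])

```text
t: 38.4
eef_pos: [0.5843, -0.2117, 0.1251]
orientation: [[-1.0, -0.0, 0.001], [-0.0, 1.0, -0.001], [-0.001, -0.001, -1.0]]
contact_force: [0.3, -0.4, -2.1]
finger_gap: 0.522
```

play_rows(commands=[[[0, 0, 0.001, 0, 0, 0, 0.7], [0, 0, 0.002, 0, 0, 0, 0.7], [0, 0, 0.002, 0, 0, 0, 0.5], [0, 0, 0.002, 0, 0, 0, 0.2], [0, 0, 0.002, 0, 0, 0, 0], [0, 0, 0, 0, 0, 0, 0], [0, 0, -0.03, 0, 0, 0, 0], [0, 0, -0.08, 0, 0, 0, 0]]])

```text
t: 39.4
eef_pos: [0.5824, -0.2109, 0.2033]
orientation: [[-1.0, -0.0, -0.004], [-0.0, 1.0, 0.002], [0.004, 0.002, -1.0]]
contact_force: [0.8, -0.1, 0.6]
finger_gap: 0.999
```

play_rows(commands=[[[0.01, 0.04, -0.03, 0, 0, 0, 0], [0.02, 0.09, -0.05, 0, 0, 0, 0], [0.03, 0.14, -0.05, 0, 0, 0, 0], [0.04, 0.19, -0.05, 0, 0, 0, 0], [0.05, 0.24, -0.05, 0, 0, 0, 0], [0.05, 0.26, -0.05, 0, 0, 0, 0], [0.05, 0.26, -0.05, 0, 0, 0, 0], [0.05, 0.26, -0.05, 0, 0, 0, 0]]])

```text
t: 40.4
eef_pos: [0.5339, 0.0479, 0.2543]
orientation: [[-1.0, -0.0, 0.0], [-0.0, 1.0, -0.001], [-0.0, -0.001, -1.0]]
contact_force: [-0.0, 0.5, 0.6]
finger_gap: 1.003
```

```bash
python3 - <<'E'
from h import *
a=env.capture("top")[...,::-1];s=env.capture("scene")[...,::-1]
cv2.imwrite("pics/c8.png",np.hstack([cv2.resize(a[165:285,375:535],(400,300),interpolation=2),cv2.resize(s[130:250,190:350],(400,300),interpolation=2)]))
cv2.imwrite("pics/c9.png",np.hstack([cv2.resize(a[190:325,105:285],(400,300),interpolation=2),cv2.resize(s[270:405,320:500],(400,300),interpolation=2)]))
E
```

```text
(no output)
```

View pics/c8.png

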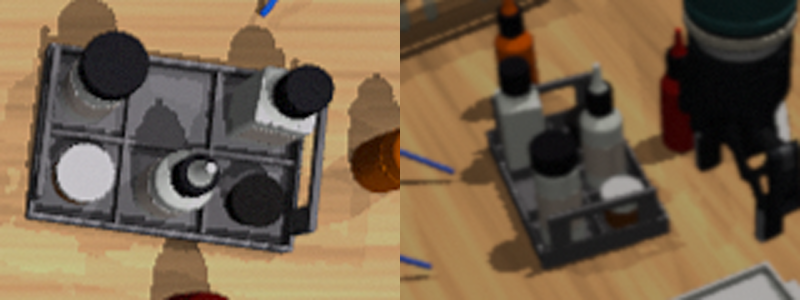

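View pics/c9.png

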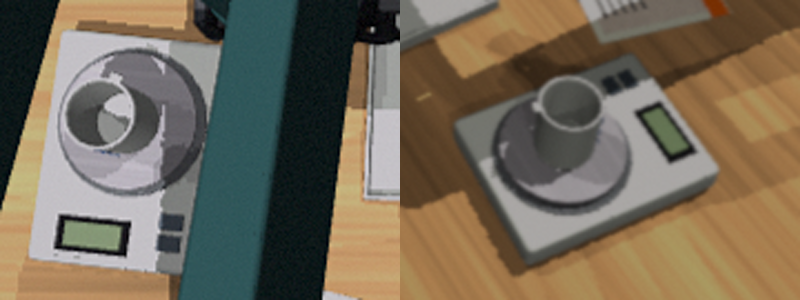

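Everything looks upright and in its compartment. In the top view the rim at (98,115) looks off the pan centre (133,120), so I'll check the parallax numerically.

```bash
python3 - <<'E'
from h import *
print("rim top",ray("top",(105+98*.45,190+115*.45),.114),"pan",ray("top",(105+133*.45,190+120*.45),.048))
print("rim scene",ray("scene",(320+570*.45-180,270+104*.45),.114),"expected rim px",proj("top",[.497,.256,.114]))
E
```

```text
rim top [0.49418108 0.25506015 0.114     ] pan [0.49689956 0.25074644 0.048     ]
rim scene [0.49735695 0.25796752 0.114     ] expected rim px [[148.63558571 240.13090698]]
```

The offset is just parallax: the beaker is within about 5 mm of the pan centre. Handing in.

```bash
python3 -c "
from plant import env
print(env.finish_job())"
```

```text
the job is handed in; nothing more can be done
None
```

I moved the round jar, dropper bottle and square bottle onto the tray and set the beaker on the balance pan. Then I put each bottle back in its own compartment: round jar back left, square bottle back right, dropper bottle front middle. The job was handed in at about 40 s of robot time, with the gripper open and clear of everything.

- **Caddy:** the last pictures show all three bottles upright in their original compartments, with the small jar and stopper still in the front corners.
- **Beaker:** it stands upright. Its rim centre measured (.494,.255) from the top camera and (.497,.258) from the scene camera. The pan centre is about (.497,.251–.256), so the beaker is within about 5 mm of the middle.
- **Disagreement:** the two readings of the pan centre from the top camera differed by about 5 mm in y. The other checks agreed to within a few millimetres.
- **Forces:** wrist readings stayed near 7 N at the end of each move.

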